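Close the newsprint press in the craft room

ROBOT

A 6-joint arm with a two-finger parallel gripper is mounted at the origin on the work surface. World frame = base frame: x ahead of the robot, y to its left, z up, the work surface at z = 0. Lengths are in m, angles in rad, forces in N, time in s.
With the tool pointing down it reaches from about 0.3 to 0.775 m from the base axis. Payload 14.6 kg.
Tool frame: the origin (TCP) lies midway between the tips of the shut fingers; the grasp point (between the pads) lies 19 mm behind it; z points along the fingers, y is the line along which they close (so a half turn about z gives the same grasp; the last joint's range is limited). The gripper opens to 94 mm and grips with 3 to 60 N. Pads are 16 mm wide; open, the fingers measure 119 mm over their backs; the gripper's body (75 mm by 177 mm) begins 78 mm behind the grasp point.
Start: joints at [-1.219, 0.3, 1.521, -0, 1.321, -0.067], TCP at [0.224, -0.502, 0.205] pointing down, gripper open.
Joint ranges: [-3.03, 3.03], [-0.79, 2.21], [0.23, 2.52], [-1.04, 4.18], [0, 3.07], [-2.55, 2.55]. Speed limits (rad/s): [2.22, 2.22, 2.57, 3.14, 3.14, 3.14].

INTERFACE

Orientations are given as [roll, pitch, yaw] about the fixed x, y, z axes, in that order (R = Rz(yaw) Ry(pitch) Rx(roll)).
In Python, from station import manip gives the robot as it stands. The module is installed in compiled form; this text tells all that it offers.
- The arm moves only by the tool arm_command, never from a script. Its argument "increments" is a list of rows, each an object of numbers: "dx", "dy", "dz": the shift along the tool's x, y, z in cm; "spin": the turn about the tool's z in rad. A call has 1 to 12 rows; each row is the pose to reach, as a shift and turn from the pose commanded when the call began, along the tool's axes at that moment; what a row does not reach only later rows make up. A row lasts 1/8 s, in which the tool goes at most 62.5 mm and 10.7 degrees, less where a joint would pass 70% of its speed; a pose out of reach is approached as far as the arm can. A call with a gripper value outside its range is refused whole. "fingers" is the opening, from 0 (shut) to 1 (fully open), set as the call begins (left out, the last holds). The fingers move at their own pace and stop on an object; "grip_force" is the grip in N (left out, the last holds). Time passes only in rows, so rows that repeat a pose let the fingers close. It gives the time, the measured TCP pose, the force, the opening and the grip force at its end, in the units of the state.
- manip.read_state(): the state, without advancing time (a new reading comes with each control period).
- manip.grab_frame(name): name is "scene" or "top" or "wrist"; returns (picture, depth): 400x640x3 uint8, red, green, blue; 400x640 float32, m along the optical axis (not along the pixel's ray), 0 where there is no reading.
- manip.camera_info(name): a dict with "fx", "fy", "cx", "cy" (pixels), "extrinsics" (4x4, takes a point from camera to world coordinates); the wrist camera has in their place "T_tool_cam" (4x4, takes a point from camera to tool coordinates, whose origin is the TCP and whose axes are the flange's). Camera axes: x right, y up, looking along -z (the intrinsics and any distortion apply to the point x, -y, -z); pixel columns grow to the right and rows downward; lengths in m; the calibration is good to about 2 mm. A picture is of the moment at which its call begins: read the wrist's pose just before it. camera_info takes no time and is no camera call.
- manip.sign_off(): hands the job in; it is judged then, once.
The state is a dict: "time_s": time; "joints": joint angles; "dq": joint speeds; "effort": joint torques, N m; "ee_pos": TCP position; "tcp_rot": TCP orientation; "contact_force": force on the tool from outside, world axes, zero at the start; "wrist_torque": the same for the moment, N m; "opening": finger opening in m; "gripper_force": force on a finger pad.
Only numpy, scipy, OpenCV 4.12 (cv2) and the standard library are available. Lean on these libraries where they do the work, as an engineer would, in place of code of your own. Each camera call takes 0.05 s, during which the arm holds its last target. There are 200 camera calls.

TASK

Close the newsprint press with the loose steel crossbar: tip the bar so that its oblong eye passes the wide head of the press's stud, lower the other end so that the bar lies level and straight along the press with the eye's end caught under the head, then turn the press's turn button fully across the bar's free end. Let go of everything and leave the other things on the table where they are.

Things in the scene. Friction and masses are not known exactly. Their poses are not given: they have to be found in the camera images.
- press: Low wooden press fixed to the table, base 260 x 110 mm, newsprint under a plywood board. Origin: centre of its underside, on the table; x runs from the stud (at x = -86 mm) to the turn button (pivot at x = +86 mm), roughly away from the robot; y to the left of that. The top on which the bar lies is flat, z = 45 mm. Between it and the button stands the pivot post, 12 mm thick.
- stud_seat (a point): Foot of the steel stud: on its axis, level with the press's flat top (45 mm above the table); axes as the press's. Shank 10 mm in diameter; round flat head 40 mm in diameter, 4 mm thick, its underside 16 mm above this point, its top 20 mm above.
- button_grip (a point): Middle of the turn button's upright wooden fin, on the pivot, 71 mm above the table. Fin 36 mm long, 12 thick, 28 high (top at 85 mm), standing on and along a steel strip 18 mm wide, 4 thick, whose underside is 53 mm above the table (8 mm over the press's top). Strip reaches 46 mm from the axis at its long end, 12 mm at the other. The point's y axis points to the long end.
- button (a joint): Angle of the turn button, rad, growing counterclockwise seen from above. At 0 its long end points along the press's +y (aside, clear of the bar); at 1.571 it points to the stud, over the bar's free end. Stops at -0.4 and 1.6. Starts between -0.3 and 0.3, stays where it is left; turning takes about 0.05 N m.
- bar: Loose flat steel bar, 4 mm thick, 175 mm long, about 0.2 kg, lying on the mat. Origin: on its underside below the middle of its grip, near the centre of mass; x points from the eye end (x = -95 mm, towards the robot at the start) to the free end (x = 80 mm), z up. Wooden grip on top: 50 mm long (x), 14 thick (y), 36 high, top 40 mm above the underside. Bar 36 mm wide past the eye end.
- bar_eye (a point): Centre of the eye, on the underside (bar x = -70 mm); axes as the bar's. Eye 34 mm along x, 46 across, in an end 50 x 64 mm; 8 mm end strip beyond it. Shorter than the head is wide: raise the free end about 30 degrees, drop the end strip past the head's edge on the side away from the button, pull towards the button until the strip is under the head close to the shank, then lower the free end.
- bar_end (a point): Middle of the bar's free end edge, on its underside (bar x = 80 mm); axes as the bar's.
- mat: Dark rubber craft mat, fixed, 300 x 220 x 3 mm, on which the bar starts; origin at the centre of its underside.
- paint_jar: Bystander: small white paint jar, 40 mm diameter, 50 mm high, near a corner of the mat; origin at its underside.
- eraser: Bystander: white eraser 40 x 20 x 12 mm near a corner of the mat; origin at its underside.
- glue_stick: Bystander: grey glue stick standing, 28 mm diameter, 90 mm high; origin at its underside.
- water_bottle: Bystander: clear bottle, 64 mm diameter, 200 mm high; origin at its underside.
- screwdriver: Bystander: screwdriver lying on the table.
- brush: Bystander: brush lying on the table.
- water_cup: Bystander: white mug, 72 mm diameter, 85 mm high; origin at its underside.
- wood_offcut: Bystander: wood offcut 90 x 45 x 18 mm; origin at its underside.
There are look-alikes about, which are no part of the job. Of the things like the bar, leave any that is purple; of the rest the smaller one is meant.

How it is judged:
By the outcome, as a careful person would: the job done as asked, in the order asked, and still so for the second after the job is handed in, with the robot touching nothing.
It also fails if it takes over 64 s, if anything falls off the work surface, if the arm or the gripper's body presses on something with over 40 N, if the wrist force passes 120 N, or if a joint passes its speed limit or range.

## Working session

There is one attempt and no reset: what is moved stays moved. The work goes in short steps, Python scripts to look and compute and a tool call to move; the robot and the scene stay as the last step left them, time stands still between calls to the robot, and variables do not carry over. Pictures are saved under pics/ and viewed, at most 13 in all, crops included, and the job is handed in when it is done.

Besides the shell and the picture viewer there is one more tool, called after "Call:" as name([rows], argument=value, ...), one row to a line, values as JSON. arm_command: Moves the arm, as the interface text tells. Its arguments: {"type":"object","properties":{"increments":{"type":"array"},"fingers":{"type":"number"},"grip_force":{"type":"number"}},"required":["increments"]}

```bash
mkdir -p pics; cat > h.py <<'E'
import numpy as np, cv2
from station import manip
from scipy.spatial.transform import Rotation as R
def grab(name):
    s=manip.read_state(); p,d=manip.grab_frame(name); c=manip.camera_info(name)
    if name=='wrist':
        T=np.eye(4);T[:3,:3]=R.from_euler('xyz',s['tcp_rot']).as_matrix();T[:3,3]=s['ee_pos'];T=T@np.array(c['T_tool_cam'])
    else: T=np.array(c['extrinsics'])
    np.savez(f'{name}.npz',p=p,d=d,T=T,K=[c['fx'],c['fy'],c['cx'],c['cy']])
    return p,d,T,c
def load(name):
    z=np.load(f'{name}.npz');return z['p'],z['d'],z['T'],z['K']
def cloud(d,T,K):
    v,u=np.mgrid[:d.shape[0],:d.shape[1]]
    P=np.stack([(u-K[2])/K[0]*d,-(v-K[3])/K[1]*d,-d],-1)
    return P@T[:3,:3].T+T[:3,3]
def pixz(u,v,z,T,K):  # ray to plane z
    r=T[:3,:3]@np.array([(u-K[2])/K[0],-(v-K[3])/K[1],-1]);o=T[:3,3]
    return o+r*(z-o[2])/r[2]
E
python3 - <<'E'
from h import *
for n in ('top','scene'):
    p,d,T,c=grab(n); cv2.imwrite(f'pics/{n}0.png',p[:,:,::-1]); print({k:v for k,v in c.items()})
print(manip.read_state())
E
```

```text
{'fx': 366.94661134101057, 'fy': 366.94661134101057, 'cx': 315.9145754503457, 'cy': 196.14635190334033, 'extrinsics': array([[-0.01404896,  0.99451598, -0.10363678,  0.3584116 ],
       [-0.99972351, -0.0120163 ,  0.02021171,  0.02271717],
       [ 0.01885554,  0.10389208,  0.99440983,  1.13406069],
       [ 0.        ,  0.        ,  0.        ,  1.        ]])}
{'fx': 372.8920335452863, 'fy': 372.8920335452863, 'cx': 324.69703016437745, 'cy': 201.3331860155835, 'extrinsics': array([[-0.66433007, -0.58320255,  0.46748298,  0.96011574],
       [ 0.74732125, -0.52939037,  0.40156791,  0.42060858],
       [ 0.01328556,  0.61613361,  0.7875296 ,  0.87988681],
       [ 0.        ,  0.        ,  0.        ,  1.        ]])}
{'time_s': 0.1, 'joints': array([-1.21865889e+00,  3.00372234e-01,  1.52153157e+00, -1.12692046e-05,
        1.32069021e+00, -6.66010296e-02]), 'dq': array([ 0.00163812, -0.00067575, -0.0019612 , -0.00259519,  0.00197733,
       -0.00010958]), 'effort': array([ 1.90742452e-03, -5.32644475e+01, -3.53282869e+01,  7.10036047e-02,
        2.34694546e-02, -7.31724595e-05]), 'ee_pos': array([ 0.22354626, -0.50225989,  0.2049615 ]), 'tcp_rot': array([-3.14059279e+00, -5.57508261e-05,  4.18741237e-01]), 'contact_force': array([-0.63978786, -0.29856971, -0.26450426]), 'wrist_torque': array([-0.0001247 , -0.04208323,  0.03717128]), 'gripper_force': 0.0, 'opening': 0.09415575440942107}
```

View pics/top0.png

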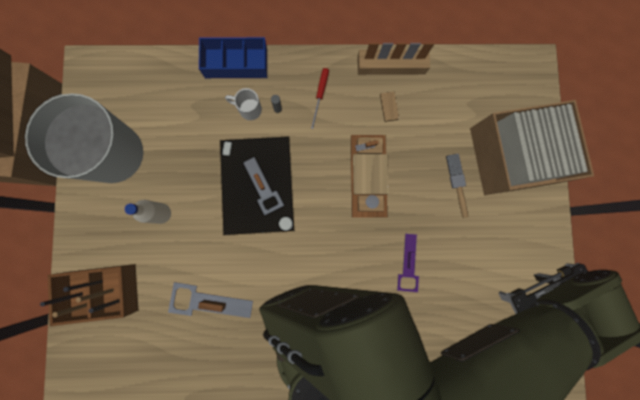

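View pics/scene0.png

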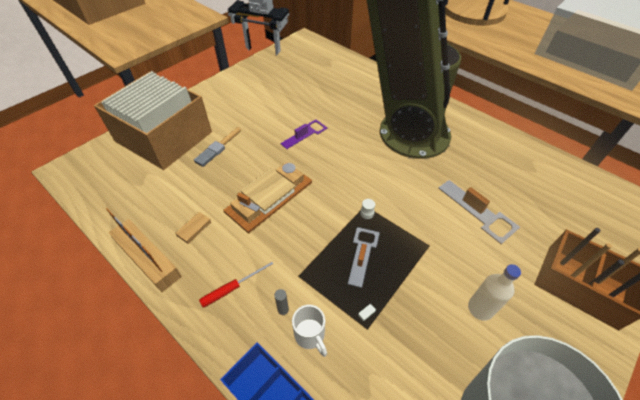

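The top view shows the bar on the mat, with its eye at about (270,202) and free end at (249,160). The press has its stud at (372,202) and button at (369,145). The look-alikes are a purple bar at (409,262) and a larger steel one at (210,300).

```bash
python3 - <<'E'
from h import *
p,d,T,K=load('top')
c=p[128:238,215:395]; cv2.imwrite('pics/topc.png',cv2.resize(c,None,fx=4.4,fy=4.4,interpolation=cv2.INTER_CUBIC)[:,:,::-1])
C=cloud(d,T,K)
def fit(m,n):
    P=C[m]; r=cv2.minAreaRect((P[:,:2]*1000).astype(np.float32)); print(n,len(P),r,P.mean(0).round(4))
z=C[...,2]; v,u=np.mgrid[:400,:640]
print('mat z',np.median(z[225:230,235:260]),'table',np.median(z[225:235,310:340]))
pr=(u>340)&(u<395)&(v>125)&(v<225)
fit(pr&(z>0.012),'press all'); fit(pr&(z>0.035),'press hi'); fit(pr&(z>0.07),'fin')
fit(pr&(z>.055)&(z<.075)&(v>180),'stud head')
br=(u>238)&(u<288)&(v>150)&(v<218)
fit(br&(z>.025)&(v<200),'grip')
print((z[v[:,0]][0:1,0]), z[202,365:380].round(3), z[140:152,369].round(3), z[175:195,262].round(3))
E
```

```text
mat z 0.002047312328570694 table -0.0015019687612431998
press all 2795 ((511.88037109375, -98.01197052001953), (237.48728942871094, 310.0203857421875), 89.262451171875) [ 0.5316 -0.1592  0.0467]
press hi 2213 ((479.9714050292969, -133.31454467773438), (164.2561492919922, 359.8759765625), 62.45423889160156) [ 0.5359 -0.1606  0.0551]
fin 78 ((502.10455322265625, -69.80720520019531), (30.047664642333984, 340.4862060546875), 52.17913055419922) [ 0.5616 -0.1207  0.3252]
stud head 146 ((452.34930419921875, -162.4271697998047), (37.72328567504883, 37.9739990234375), 41.12245178222656) [ 0.452  -0.1622  0.0631]
grip 94 ((444.94256591796875, 110.31526184082031), (245.21560668945312, 22.65972328186035), 40.07154083251953) [0.5001 0.1553 0.1691]
[-0.74744971] [0.062 0.063 0.064 0.065 0.058 0.066 0.064 0.063 0.064 0.059 0.063 0.06
 0.062 0.065 0.041] [0.041 0.044 1.134 0.086 0.085 0.086 0.075 0.062 0.054 0.044 0.043 0.044] [0.005 0.004 0.006 0.008 0.009 0.006 0.005 0.005 0.015 0.042 0.043 0.044
 0.041 0.041 0.028 0.013 0.005 0.007 0.005 0.008]
```

View pics/topc.png

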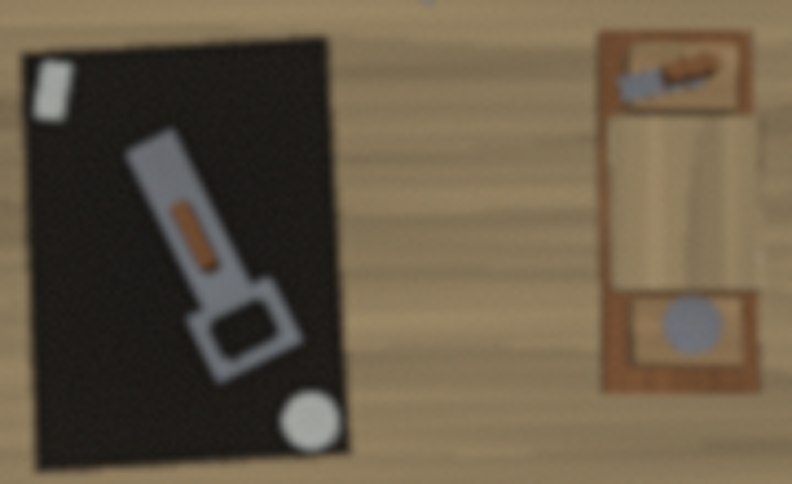

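In the crop, the stud head centre is at (693,325) and the fin centre at (690,67), with the button's strip pointing left and slightly down. The bar's free-end corners are (125,153) and (176,128), and its grip runs from about (179,201) to (209,269).

```bash
python3 - <<'E'
from h import *
p,d,T,K=load('top')
f=lambda x,y,z:pixz((x+.5)/4.4-.5+215,(y+.5)/4.4-.5+128,z,T,K)[:2]
pr=lambda n,a:print(n,np.round(a,4))
pr('stud',f(693,325,.065)); pr('fin',f(690,67,.085)); pr('finends',[f(663,75,.085),f(717,60,.085)])
pr('strip end',f(622,90,.057))
cs=np.array([f(*q,0.0) for q in [(600,32),(750,30),(760,390),(602,392)]]);pr('press c',cs.mean(0)); a=cs[0]+cs[1]-cs[2]-cs[3]; pr('yaw',np.arctan2(a[1],a[0]));pr('len',np.linalg.norm(a)/2)
fe=(f(125,153,.007)+f(176,128,.007))/2
e=np.array([f(*q,.007) for q in [(303,340),(220,384),(187,318),(272,278)]]); ee=e[:2].mean(0)
pr('free',fe);pr('eyeend',ee);h=fe-ee;pr('len,yaw',[np.linalg.norm(h),np.arctan2(h[1],h[0])])
pr('origin',ee+h*95/175)
g=np.array([f(*q,.043) for q in [(168,205),(190,198),(218,265),(200,272)]]);pr('grip c',g.mean(0));a=g[0]+g[1]-g[2]-g[3];pr('gripyaw',np.arctan2(a[1],a[0]))
C=cloud(d,T,K);ok=d>0
pr('z col',C[195:222,372,2])
v,u=np.mgrid[:400,:640];z=C[...,2]
for n,m in (('stud',ok&(abs(u-372)<10)&(v>185)&(v<215)&(z>.056)&(z<.075)),('fin',ok&(abs(u-370)<15)&(v>133)&(v<155)&(z>.075)&(z<.1)),('grip',ok&(u>245)&(u<275)&(v>165)&(v<195)&(z>.034)&(z<.05))):
    P=C[m];r=cv2.minAreaRect((P[:,:2]*1000).astype(np.float32));pr(n,P.mean(0));print(r)
E
```

```text
stud [ 0.4521 -0.1637]
fin [ 0.6227 -0.1634]
finends [[ 0.6174 -0.1452]
 [ 0.6273 -0.1815]]
strip end [ 0.6142 -0.1214]
press c [ 0.541  -0.1668]
yaw -0.0125
len 0.2594
free [0.5929 0.2069]
eyeend [0.435  0.1289]
len,yaw [0.176 0.459]
origin [0.5207 0.1712]
grip c [0.5198 0.1712]
gripyaw 0.4162
z col [0.0619 0.0632 0.0657 0.0633 0.0681 0.0619 0.0631 0.0635 0.0638 0.0657
 0.0631 0.0672 0.0658 0.0632 0.0442 0.0426 0.0249 0.0166 0.0137 0.0146
 0.0154 0.013  0.0114 0.0011 0.0019 0.0042 0.    ]
stud [ 0.452  -0.1622  0.0631]
((452.34930419921875, -162.4271697998047), (37.72328567504883, 37.9739990234375), 41.12245178222656)
fin [ 0.6227 -0.1632  0.083 ]
((623.1303100585938, -164.1527862548828), (12.125117301940918, 35.309288024902344), 10.775273323059082)
grip [0.5196 0.1733 0.0416]
((520.0135498046875, 173.55465698242188), (49.680538177490234, 13.333696365356445), 26.45694923400879)
```

```bash
cat >> h.py <<'E'
def go(x,y,z,yaw):  # increments from measured pose to a target
    s=manip.read_state();r=s['tcp_rot'];D=np.array([x,y,z])-s['ee_pos'];y0=r[2]
    L=R.from_euler('xyz',r).as_matrix().T@D*100
    print('dx %.2f dy %.2f dz %.2f spin %.3f'%(*L,-((yaw-y0+np.pi)%(2*np.pi)-np.pi)), 't',round(s['time_s'],2))
E
python3 -c "
from h import *
go(.5352,.1795,.20,.46)"
```

```text
dx 56.19 dy -49.61 dz 0.55 spin -0.041 t 0.1
```

Call:
arm_command([
  {"dx":4.5,"dy":-4.0,"dz":0,"spin":0},
  {"dx":9,"dy":-8,"dz":0,"spin":0},
  {"dx":13.5,"dy":-12,"dz":0,"spin":0},
  {"dx":18,"dy":-16,"dz":0,"spin":0},
  {"dx":22.5,"dy":-20,"dz":0,"spin":0},
  {"dx":27,"dy":-24,"dz":0,"spin":0},
  {"dx":31.5,"dy":-28,"dz":0,"spin":0},
  {"dx":36,"dy":-32,"dz":0,"spin":-0.02},
  {"dx":40.5,"dy":-36,"dz":0,"spin":-0.04},
  {"dx":45,"dy":-40,"dz":0,"spin":-0.04},
  {"dx":49.5,"dy":-44,"dz":0,"spin":-0.04},
  {"dx":53,"dy":-47,"dz":0,"spin":-0.04},
], fingers=0.5)

```text
time_s: 1.6
ee_pos: [0.5171, 0.1448, 0.2051]
tcp_rot: [-3.141, 0.0, 0.46]
contact_force: [0.0, -1.0, -0.1]
opening: 0.0467
gripper_force: 0.0
```

```bash
python3 -c "
from h import *
go(.5352,.1795,.20,.46);p,d,T,c=grab('wrist');cv2.imwrite('pics/w1.png',p[:,:,::-1]);print(np.round(T,3))"
```

```text
dx 3.17 dy -2.31 dz 0.51 spin -0.000 t 1.6
[[ 0.444  0.872  0.206  0.577]
 [-0.896  0.432  0.104  0.174]
 [ 0.002 -0.231  0.973  0.384]
 [ 0.     0.     0.     1.   ]]
```

View pics/w1.png

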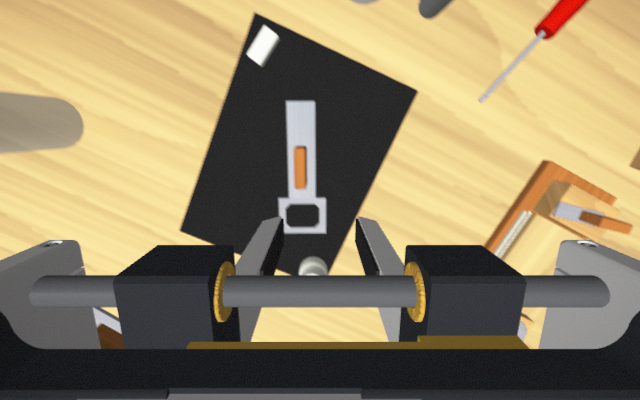

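The wrist view shows the bar nearly aligned with the tool. Its grip is at columns 294-307 and rows 147-188, its free end at (300.5,101) and its eye end at (302.5,233).

```bash
python3 -c "
from h import *
p,d,T,K=load('wrist')
f=pixz(300.5,101,.007,T,K)[:2];e=pixz(302.7,233,.007,T,K)[:2];h=f-e
print(f,e,np.linalg.norm(h),np.arctan2(h[1],h[0]),e+h*95/175)
C=cloud(d,T,K);v,u=np.mgrid[:400,:640];m=(d>0)&(abs(u-300)<14)&(abs(v-167)<30)&(C[...,2]>.036)&(C[...,2]<.055)
P=C[m];print(P.mean(0),cv2.minAreaRect((P[:,:2]*1000).astype(np.float32)))
o=e+h*95/175;y=np.arctan2(h[1],h[0]);g=o+.017*np.array([np.cos(y),np.sin(y)]);go(*g,.10,y);go(*g,.011,y)
"
```

```text
[0.59406666 0.20788094] [0.43758452 0.12981004] 0.1748763129753318 0.4627772821836299 [0.52253197 0.17219138]
[0.52275304 0.17101334 0.04212574] ((522.1759033203125, 170.9462432861328), (48.296836853027344, 13.899026870727539), 27.200347900390625)
dx 3.16 dy -1.96 dz 10.48 spin -0.001 t 1.65
dx 3.16 dy -1.95 dz 19.38 spin -0.001 t 1.65
```

Call:
arm_command([
  {"dx":3.15,"dy":-1.95,"dz":4,"spin":0},
  {"dx":3.15,"dy":-1.95,"dz":9,"spin":0},
  {"dx":3.15,"dy":-1.95,"dz":14,"spin":0},
  {"dx":3.15,"dy":-1.95,"dz":17.5,"spin":0},
  {"dx":3.15,"dy":-1.95,"dz":19,"spin":0},
  {"dx":3.15,"dy":-1.95,"dz":19.4,"spin":0},
  {"dx":3.15,"dy":-1.95,"dz":19.4,"spin":0},
])

```text
time_s: 2.52
ee_pos: [0.5369, 0.174, 0.0125]
tcp_rot: [3.141, -0.002, 0.459]
contact_force: [-0.0, -0.6, 0.5]
opening: 0.047
gripper_force: 0.0
```

Call:
arm_command([
  {"dx":0},
  {"dx":0},
  {"dx":0},
  {"dx":0},
  {"dx":0},
  {"dx":0},
], fingers=0, grip_force=5)

```text
schema error: expected keys dx, dy, dz, spin
```

Call:
arm_command([
  {"dx":0,"dy":0,"dz":0,"spin":0},
  {"dx":0,"dy":0,"dz":0,"spin":0},
])

```text
time_s: 2.78
ee_pos: [0.5367, 0.174, 0.0122]
tcp_rot: [3.141, -0.001, 0.459]
contact_force: [-1.0, -1.0, -0.8]
opening: 0.0471
gripper_force: 0.0
```

```bash
python3 -c "
from h import *
go(.5374,.1791,.011,.463)"
```

```text
dx 0.29 dy -0.43 dz 0.12 spin -0.004 t 2.77
```

Call:
arm_command([
  {"dx":0.3,"dy":-0.4,"dz":0.1,"spin":-0.004},
  {"dx":0.3,"dy":-0.4,"dz":0.1,"spin":-0.004},
])

```text
time_s: 3.02
ee_pos: [0.5373, 0.1792, 0.0105]
tcp_rot: [-3.142, -0.0, 0.463]
contact_force: [0.8, -0.4, -0.2]
opening: 0.0468
gripper_force: 0.0
```

Call:
arm_command([
  {"dx":0,"dy":0,"dz":0,"spin":0},
  {"dx":0,"dy":0,"dz":0,"spin":0},
  {"dx":0,"dy":0,"dz":0,"spin":0},
  {"dx":0,"dy":0,"dz":0,"spin":0},
  {"dx":0,"dy":0,"dz":0,"spin":0},
  {"dx":0,"dy":0,"dz":0,"spin":0},
], fingers=0, grip_force=4)

```text
time_s: 3.78
ee_pos: [0.5372, 0.1788, 0.0104]
tcp_rot: [-3.142, 0.0, 0.463]
contact_force: [-0.0, -0.2, 0.4]
opening: 0.014
gripper_force: 4.0
```

Call:
arm_command([
  {"dx":-0.3,"dy":0,"dz":-1.0,"spin":0},
  {"dx":-0.7,"dy":0,"dz":-2.1,"spin":0},
  {"dx":-1.2,"dy":0,"dz":-3.1,"spin":0},
  {"dx":-1.8,"dy":0,"dz":-4.0,"spin":0},
  {"dx":-2.5,"dy":0,"dz":-4.9,"spin":0},
  {"dx":-3.2,"dy":0,"dz":-5.7,"spin":0},
  {"dx":-3.2,"dy":0,"dz":-5.7,"spin":0},
  {"dx":-3.2,"dy":0,"dz":-5.7,"spin":0},
])

```text
time_s: 4.78
ee_pos: [0.5086, 0.1645, 0.0673]
tcp_rot: [-3.142, 0.0, 0.463]
contact_force: [-0.8, 0.5, -1.9]
opening: 0.014
gripper_force: 4.0
```

```bash
python3 -c "
from h import *
p,d,T,c=grab('scene');cv2.imwrite('pics/s1.png',cv2.resize(p[180:340,270:470],None,fx=4,fy=3.7)[:,:,::-1][:592])
p,d,T,c=grab('wrist');K=[c[k] for k in('fx','fy','cx','cy')];C=cloud(d,T,K)
s=manip.read_state();y=s['tcp_rot'][2];Q=(C-s['ee_pos'])
t=np.stack([Q@[np.cos(y),np.sin(y),0],Q@[np.sin(y),-np.cos(y),0],C[...,2]],-1)
m=(d>0)&(abs(t[...,1])<.012)&(t[...,2]>.012)&(t[...,2]<.16)&(t[...,0]>.02)&(t[...,0]<.09)
P=t[m]; print(len(P))
for a in np.arange(.02,.09,.005):
  q=P[(P[:,0]>=a)&(P[:,0]<a+.005)]
  if len(q): print(round(a+.0025,4),np.median(q[:,2]).round(4),len(q))
"
```

```text
2621
0.0225 0.0638 266
0.0275 0.0643 288
0.0325 0.0644 272
0.0375 0.0647 293
0.0425 0.0649 304
0.0475 0.0652 305
0.0525 0.0654 311
0.0575 0.0657 311
0.0625 0.0659 271
```

View pics/s1.png

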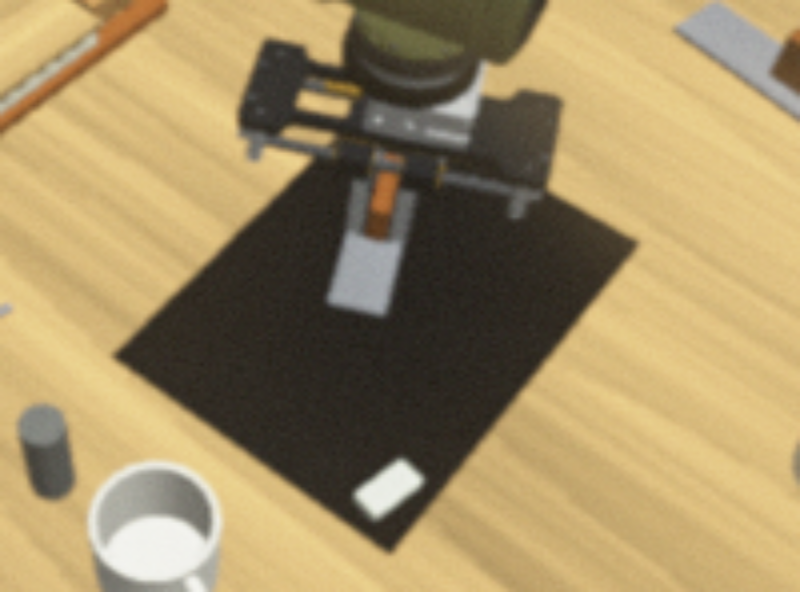

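The bar stayed nearly level (about 3°), so the pads hold it by friction. I'll tip it with the fixed stud head instead: tuck the end strip's outer edge about 8 mm under the head from the +y side, then lift.

```bash
python3 -c "
from h import *
go(.452,-.012,.115,1.5708)"
```

```text
dx -12.95 dy 13.27 dz -4.78 spin -1.108 t 4.88
```

Call:
arm_command([
  {"dx":0,"dy":0,"dz":-2.5,"spin":0},
  {"dx":0,"dy":0,"dz":-4.8,"spin":-0.05},
  {"dx":-2,"dy":2,"dz":-4.8,"spin":-0.18},
  {"dx":-4,"dy":4,"dz":-4.8,"spin":-0.34},
  {"dx":-6,"dy":6,"dz":-4.8,"spin":-0.5},
  {"dx":-8,"dy":8,"dz":-4.8,"spin":-0.66},
  {"dx":-10,"dy":10,"dz":-4.8,"spin":-0.82},
  {"dx":-12,"dy":12,"dz":-4.8,"spin":-0.98},
  {"dx":-12.9,"dy":13.3,"dz":-4.8,"spin":-1.1},
  {"dx":-12.9,"dy":13.3,"dz":-4.8,"spin":-1.108},
  {"dx":-12.9,"dy":13.3,"dz":-4.8,"spin":-1.108},
  {"dx":-12.9,"dy":13.3,"dz":-4.8,"spin":-1.108},
], grip_force=25)

```text
time_s: 6.38
ee_pos: [0.4526, -0.0115, 0.1153]
tcp_rot: [-3.141, -0.0, 1.57]
contact_force: [-0.8, -0.4, -1.3]
opening: 0.0136
gripper_force: 25.0
```

```bash
cat >> h.py <<'E'
def slope():  # bar top in the tool plane: height against distance ahead
    p,d,T,c=grab('wrist');K=[c[k] for k in('fx','fy','cx','cy')];C=cloud(d,T,K)
    s=manip.read_state();y=s['tcp_rot'][2];Q=C-s['ee_pos']
    a=Q@[np.cos(y),np.sin(y),0];b=Q@[np.sin(y),-np.cos(y),0];z=Q[...,2]
    m=(d>0)&(abs(b)<.012)&(a>.02)&(a<.075)&(z>-.03)&(z<.07)
    k=np.polyfit(a[m],z[m],1);r=z[m]-np.polyval(k,a[m])
    ok=abs(r)<.004;k=np.polyfit(a[m][ok],z[m][ok],1)
    print('tilt deg',np.degrees(np.arctan(k[0])).round(2),'z at tcp',k[1].round(4),'far end a',np.percentile(a[m],99).round(4),len(r))
    return C,d,s
E
python3 -c "
from h import *
C,d,s=slope()
p,dd,T,K=load('wrist');cv2.imwrite('pics/w2.png',p[:,:,::-1])
m=(d>0)&(C[...,2]>.055)&(C[...,2]<.07)&(np.hypot(C[...,0]-.452,C[...,1]+.163)<.04)
print(m.sum(), C[m].mean(0) if m.any() else '')
go(.452,-.012,.065,1.5708);go(.452,-.039,.065,1.5708)"
```

```text
tilt deg 2.82 z at tcp -0.0042 far end a 0.0631 2592
0 
dx -0.05 dy -0.06 dz 5.04 spin -0.000 t 6.42
dx -2.75 dy -0.06 dz 5.04 spin -0.000 t 6.42
```

View pics/w2.png

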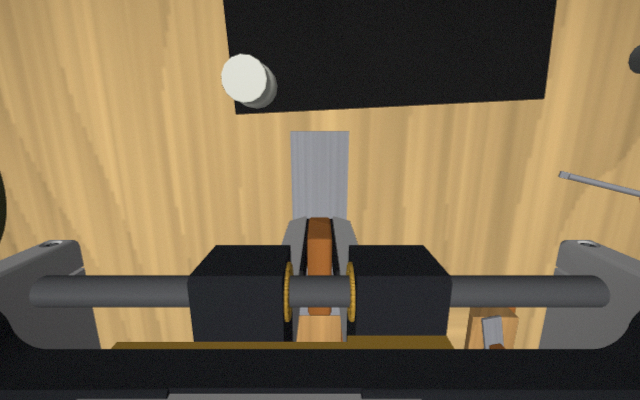

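The wrist view confirms the bar is centred in the fingers (free end at about (320,131)), tilted 2.8°, and clear of the jar.

Call:
arm_command([
  {"dx":0,"dy":0,"dz":2.5,"spin":0},
  {"dx":0,"dy":0,"dz":4.3,"spin":0},
  {"dx":0,"dy":0,"dz":5.0,"spin":0},
  {"dx":0,"dy":0,"dz":5.0,"spin":0},
  {"dx":-0.7,"dy":0,"dz":5.0,"spin":0},
  {"dx":-1.4,"dy":0,"dz":5.0,"spin":0},
  {"dx":-2.1,"dy":0,"dz":5.0,"spin":0},
  {"dx":-2.7,"dy":0,"dz":5.0,"spin":0},
  {"dx":-2.7,"dy":0,"dz":5.0,"spin":0},
  {"dx":-2.7,"dy":0,"dz":5.0,"spin":0},
])

```text
time_s: 7.68
ee_pos: [0.4526, -0.0391, 0.0655]
tcp_rot: [-3.142, -0.0, 1.571]
contact_force: [-0.5, 0.5, -2.3]
opening: 0.0139
gripper_force: 25.0
```

```bash
python3 -c "
from h import *
slope();go(.452,-.039,.065,1.5708)"
```

```text
tilt deg 2.79 z at tcp -0.0041 far end a 0.0629 2589
dx -0.00 dy -0.05 dz 0.05 spin 0.000 t 7.72
```

Call:
arm_command([
  {"dx":0,"dy":0,"dz":-0.5,"spin":0},
  {"dx":-0.2,"dy":0,"dz":-1.1,"spin":0},
  {"dx":-0.5,"dy":0,"dz":-1.8,"spin":0},
  {"dx":-0.8,"dy":0,"dz":-2.5,"spin":0},
  {"dx":-1.2,"dy":0,"dz":-3.2,"spin":0},
  {"dx":-1.7,"dy":0,"dz":-3.9,"spin":0},
  {"dx":-2.1,"dy":0,"dz":-4.6,"spin":0},
  {"dx":-2.7,"dy":0,"dz":-5.2,"spin":0},
  {"dx":-3.2,"dy":0,"dz":-5.7,"spin":0},
  {"dx":-3.2,"dy":0,"dz":-5.7,"spin":0},
], grip_force=6)

```text
time_s: 8.98
ee_pos: [0.4527, -0.0715, 0.1228]
tcp_rot: [3.141, 0.0, 1.57]
contact_force: [-0.1, -0.0, -2.8]
opening: 0.014
gripper_force: 6.0
```

```bash
python3 -c "
from h import *
slope();go(.452,-.039,.065,1.5708)"
```

```text
tilt deg 34.14 z at tcp -0.0102 far end a 0.0664 3315
dx 3.23 dy -0.06 dz 5.75 spin -0.000 t 9.03
```

The bar is now tipped 34°. I'll lock the grip, back out from the head, and fly to a viewpoint behind the stud.

Call:
arm_command([
  {"dx":0,"dy":0,"dz":0,"spin":0},
  {"dx":0,"dy":0,"dz":0.2,"spin":0},
  {"dx":1.5,"dy":0,"dz":0.2,"spin":0},
  {"dx":3.5,"dy":0,"dz":0.2,"spin":0},
  {"dx":3.5,"dy":0,"dz":0.2,"spin":0},
  {"dx":3.5,"dy":0,"dz":-2.5,"spin":0},
  {"dx":3.5,"dy":0,"dz":-5.5,"spin":0},
  {"dx":3.5,"dy":0,"dz":-5.5,"spin":0},
], grip_force=45)

```text
time_s: 10.02
ee_pos: [0.4534, -0.0362, 0.1789]
tcp_rot: [3.138, 0.001, 1.571]
contact_force: [-0.0, -0.1, -3.7]
opening: 0.0132
gripper_force: 45.0
```

```bash
python3 -c "
from h import *
slope();go(.34,-.163,.18,-.006)"
```

```text
tilt deg 34.13 z at tcp -0.0091 far end a 0.0665 3327
dx -12.69 dy -11.27 dz -0.27 spin 1.577 t 10.07
```

Call:
arm_command([
  {"dx":-1,"dy":-1.5,"dz":0,"spin":0.15},
  {"dx":-2.5,"dy":-3,"dz":0,"spin":0.32},
  {"dx":-4,"dy":-4.5,"dz":0,"spin":0.49},
  {"dx":-5.5,"dy":-6,"dz":0,"spin":0.66},
  {"dx":-7,"dy":-7.5,"dz":0,"spin":0.83},
  {"dx":-8.5,"dy":-9,"dz":0,"spin":1.0},
  {"dx":-10,"dy":-10,"dz":0,"spin":1.17},
  {"dx":-11.5,"dy":-11,"dz":0,"spin":1.34},
  {"dx":-12.7,"dy":-11.3,"dz":0,"spin":1.5},
  {"dx":-12.7,"dy":-11.3,"dz":0,"spin":1.577},
  {"dx":-12.7,"dy":-11.3,"dz":0,"spin":1.577},
  {"dx":-12.7,"dy":-11.3,"dz":0,"spin":1.577},
])

```text
time_s: 11.58
ee_pos: [0.3394, -0.1629, 0.1768]
tcp_rot: [-3.141, 0.001, -0.004]
contact_force: [-0.6, -0.7, -2.3]
opening: 0.014
gripper_force: 45.0
```

```bash
python3 -c "
from h import *
C,d,s=slope()
p,dd,T,K=load('wrist');cv2.imwrite('pics/w3.png',p[:,:,::-1])
ok=d>0
for n,q,lo,hi,r in (('stud',(.454,-.163),.057,.072,.032),('fin',(.624,-.163),.074,.095,.035)):
  m=ok&(C[...,2]>lo)&(C[...,2]<hi)&(np.hypot(C[...,0]-q[0],C[...,1]-q[1])<r);P=C[m]
  print(n,len(P),P.mean(0),cv2.minAreaRect((P[:,:2]*1000).astype(np.float32)))
print(s['ee_pos'],s['tcp_rot'])
"
```

```text
tilt deg 34.26 z at tcp -0.0115 far end a 0.0674 3357
stud 1454 [ 0.45347898 -0.16568206  0.06419243] ((453.4640808105469, -165.74313354492188), (38.93596267700195, 39.01171112060547), 78.3071060180664)
fin 0 [nan nan nan] ((0.0, 0.0), (0.0, 0.0), 0.0)
[ 0.33944106 -0.16287511  0.17696492] [-3.14116005e+00  6.60425849e-04 -4.39365922e-03]<string>:8: RuntimeWarning: Mean of empty slice.
  ret = um.true_divide(
```

View pics/w3.png

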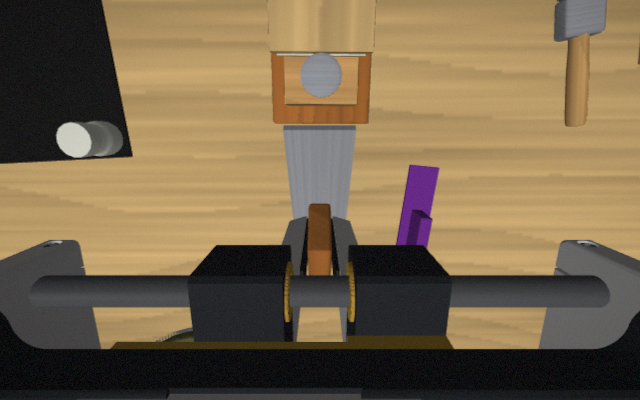

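The stud head is centred at about (321,75), and the bar's free end spans columns 284-356 at row 126, so they're nearly aligned laterally.

```bash
python3 -c "
from h import *
p,d,T,K=load('wrist');C=cloud(d,T,K);s=manip.read_state()
for lo,hi in ((.03,.045),(.045,.06)):
  a=C[...,0]-s['ee_pos'][0];m=(d>0)&(a>lo)&(a<hi)&(abs(C[...,1]+.163)<.03)&(C[...,2]>.15);y=C[m][:,1];print(lo,y.min(),y.max(),(np.percentile(y,1)+np.percentile(y,99))/2)
# press edges near stud at z=.045 board / base
m=(d>0)&(C[...,2]>.035)&(C[...,2]<.055)&(C[...,0]>.49)&(C[...,0]<.56)&(abs(C[...,1]+.165)<.09)
for x in np.arange(.49,.55,.01):
  q=C[m&(C[...,0]>x)&(C[...,0]<x+.01)]
  if len(q): print(round(x,3),q[:,1].min().round(4),q[:,1].max().round(4),len(q))
m=(d>0)&(C[...,2]>.008)&(C[...,2]<.03)&(abs(C[...,1]+.165)<.09)&(C[...,0]>.39)&(C[...,0]<.5)
for x in np.arange(.40,.49,.01):
  q=C[m&(C[...,0]>x)&(C[...,0]<x+.01)]
  if len(q): print(round(x,3),q[:,1].min().round(4),q[:,1].max().round(4),len(q))
q=C[(d>0)&(C[...,2]>.038)&(C[...,2]<.05)&(abs(C[...,1]+.165)<.05)&(C[...,0]>.40)&(C[...,0]<.48)];print('top',q.min(0),np.percentile(q,1,0),np.percentile(q,99,0))
"
```

```text
0.03 -0.19299449156916962 -0.13331966601919648 -0.1633438978343661
0.045 -0.18165135303234908 -0.14567249762758358 -0.16368470080752381
0.49 -0.2182 -0.1146 1181
0.5 -0.2177 -0.1142 1211
0.51 -0.2184 -0.1144 1257
0.52 -0.2178 -0.115 499
0.4 -0.2192 -0.132 74
0.41 -0.2201 -0.1106 861
0.42 -0.2195 -0.1109 840
0.43 -0.2206 -0.1114 217
0.44 -0.2201 -0.1106 232
0.45 -0.2207 -0.111 242
0.46 -0.2207 -0.1117 239
0.47 -0.2211 -0.112 237
0.48 -0.2211 -0.1111 208
top [ 0.42830262 -0.21487159  0.03800771] [ 0.42851789 -0.2084227   0.03935875] [ 0.47977387 -0.12401039  0.04623074]
```

```bash
python3 -c "
from h import *
go(.4995,-.166,.17,-.012)"
```

```text
dx 16.01 dy 0.24 dz 0.69 spin 0.008 t 11.62
```

Call:
arm_command([
  {"dx":3,"dy":0.1,"dz":0,"spin":0.008},
  {"dx":7,"dy":0.24,"dz":0,"spin":0.008},
  {"dx":11,"dy":0.24,"dz":0,"spin":0.008},
  {"dx":14,"dy":0.24,"dz":0.3,"spin":0.008},
  {"dx":16,"dy":0.24,"dz":0.7,"spin":0.008},
  {"dx":16,"dy":0.24,"dz":0.7,"spin":0.008},
  {"dx":16,"dy":0.24,"dz":0.7,"spin":0.008},
])

```text
time_s: 12.5
ee_pos: [0.4989, -0.1664, 0.1703]
tcp_rot: [-3.141, 0.001, -0.014]
contact_force: [-0.1, -0.1, -1.3]
opening: 0.0141
gripper_force: 45.0
```

```bash
python3 -c "
from h import *
slope();go(.4995,-.166,.115,-.012)
p,d,T,c=grab('scene');cv2.imwrite('pics/s2.png',cv2.resize(p[120:240,200:350],None,fx=5,fy=5,interpolation=cv2.INTER_CUBIC)[:,:,::-1])
"
```

```text
tilt deg 34.29 z at tcp -0.0117 far end a 0.0674 3373
dx 0.06 dy -0.05 dz 5.56 spin -0.002 t 12.55
```

View pics/s2.png

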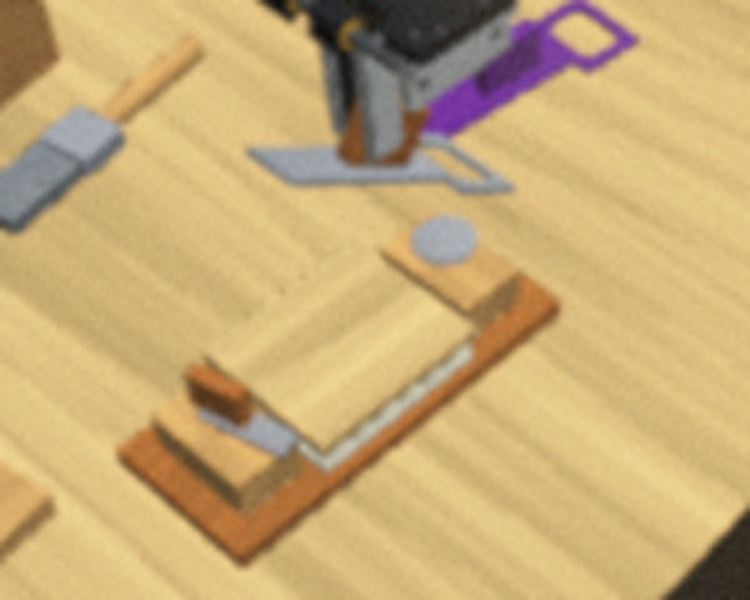

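The scene view shows the tilted bar above the stud (head at about (445,240)), with its eye hanging towards the robot side as planned.

Call:
arm_command([
  {"dx":0.05,"dy":-0.03,"dz":1.5,"spin":0},
  {"dx":0.05,"dy":-0.03,"dz":3,"spin":0},
  {"dx":0.05,"dy":-0.03,"dz":3.8,"spin":0},
  {"dx":0.05,"dy":-0.03,"dz":4.4,"spin":0},
  {"dx":0.05,"dy":-0.03,"dz":5.0,"spin":0},
  {"dx":0.05,"dy":-0.03,"dz":5.4,"spin":0},
  {"dx":0.05,"dy":-0.03,"dz":5.4,"spin":0},
])

```text
time_s: 13.48
ee_pos: [0.5, -0.1662, 0.1163]
tcp_rot: [-3.141, 0.0, -0.014]
contact_force: [0.9, 0.4, -0.7]
opening: 0.0136
gripper_force: 45.0
```

```bash
python3 -c "
from h import *
slope();go(.4995,-.166,.116,-.012)
"
```

```text
tilt deg 34.33 z at tcp -0.0117 far end a 0.0673 3357
dx -0.06 dy -0.02 dz 0.05 spin -0.002 t 13.53
```

No contact, and the tilt is unchanged. Next I pull towards the button.

Call:
arm_command([
  {"dx":0.4,"dy":0,"dz":0,"spin":0},
  {"dx":0.8,"dy":0,"dz":0,"spin":0},
  {"dx":1.2,"dy":0,"dz":0,"spin":0},
  {"dx":1.6,"dy":0,"dz":0,"spin":0},
  {"dx":1.6,"dy":0,"dz":0,"spin":0},
])

```text
time_s: 14.15
ee_pos: [0.5163, -0.1664, 0.1164]
tcp_rot: [-3.142, 0.0, -0.014]
contact_force: [0.0, -0.1, -1.5]
opening: 0.0133
gripper_force: 45.0
```

```bash
python3 -c "
from h import *
slope();go(.4995,-.166,.116,-.012)
p,d,T,c=grab('scene');cv2.imwrite('pics/s3.png',cv2.resize(p[130:230,220:345],None,fx=6,fy=6,interpolation=cv2.INTER_CUBIC)[:,:,::-1])
"
```

```text
tilt deg 34.34 z at tcp -0.0116 far end a 0.0676 3374
dx -1.66 dy -0.02 dz 0.03 spin -0.002 t 14.2
```

View pics/s3.png

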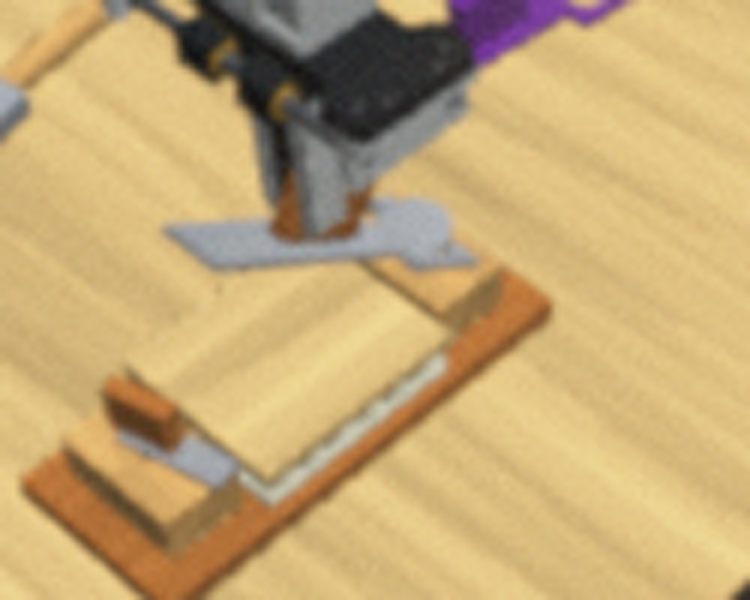

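The head now stands through the eye (about (420,225)) with the strip beneath it. The button's strip (angle about 0.28) would overhang the bar's free end, so I'll lower to about 14°, slide back 9 mm, level the bar, then slide it forward under the strip.

Call:
arm_command([
  {"dx":0,"dy":0,"dz":0,"spin":0},
  {"dx":0,"dy":0,"dz":0.35,"spin":0},
  {"dx":0.35,"dy":0,"dz":0.7,"spin":0},
  {"dx":0.7,"dy":0,"dz":1.05,"spin":0},
  {"dx":1.05,"dy":0,"dz":1.4,"spin":0},
  {"dx":1.35,"dy":0,"dz":1.75,"spin":0},
  {"dx":1.65,"dy":0,"dz":2.1,"spin":0},
  {"dx":1.95,"dy":0,"dz":2.5,"spin":0},
  {"dx":2.25,"dy":0,"dz":3.0,"spin":0},
  {"dx":2.55,"dy":0,"dz":3.5,"spin":0},
  {"dx":2.55,"dy":0,"dz":3.5,"spin":0},
], grip_force=6)

```text
time_s: 15.62
ee_pos: [0.5416, -0.1667, 0.081]
tcp_rot: [-3.141, 0.0, -0.014]
contact_force: [0.3, -0.2, -2.6]
opening: 0.0139
gripper_force: 6.0
```

```bash
python3 -c "
from h import *
slope();go(.4995,-.166,.116,-.012)
"
```

```text
tilt deg 12.79 z at tcp -0.0084 far end a 0.0742 3026
dx -4.21 dy -0.01 dz -3.48 spin -0.002 t 15.68
```

Call:
arm_command([
  {"dx":-0.4,"dy":0,"dz":0,"spin":0},
  {"dx":-0.9,"dy":0,"dz":0,"spin":0},
  {"dx":-0.9,"dy":0,"dz":0,"spin":0},
  {"dx":-0.65,"dy":0,"dz":0.5,"spin":0},
  {"dx":-0.4,"dy":0,"dz":1.0,"spin":0},
  {"dx":-0.2,"dy":0,"dz":1.5,"spin":0},
  {"dx":0,"dy":0,"dz":2.0,"spin":0},
  {"dx":0.05,"dy":0,"dz":2.4,"spin":0},
  {"dx":0.05,"dy":0,"dz":2.5,"spin":0},
  {"dx":0.05,"dy":0,"dz":2.5,"spin":0},
])

```text
time_s: 16.92
ee_pos: [0.5421, -0.1668, 0.0565]
tcp_rot: [3.142, -0.0, -0.014]
contact_force: [0.8, -0.5, -1.4]
opening: 0.0139
gripper_force: 6.0
```

```bash
python3 -c "
from h import *
C,d,s=slope()
p,d,T,K=load('wrist');C=cloud(d,T,K)
a=C[...,0]-s['ee_pos'][0];m=(d>0)&(abs(C[...,1]+.167)<.012)&(a>.02)
for x in np.arange(.03,.09,.004):
  q=C[m&(a>x)&(a<x+.004)]
  if len(q): print(round(x+.002,3),np.median(q[:,2]).round(4))
cv2.imwrite('pics/w4.png',p[:,:,::-1])
"
```

```text
tilt deg -4.04 z at tcp -0.0054 far end a 0.0745 3168
0.032 0.1711
0.036 0.1622
0.04 0.0485
0.044 0.0485
0.048 0.0485
0.052 0.0486
0.056 0.0486
0.06 0.0485
0.064 0.0452
0.068 0.0444
0.072 0.0446
0.076 0.0573
0.08 0.0843
0.084 0.0844
0.088 0.0844
```

View pics/w4.png

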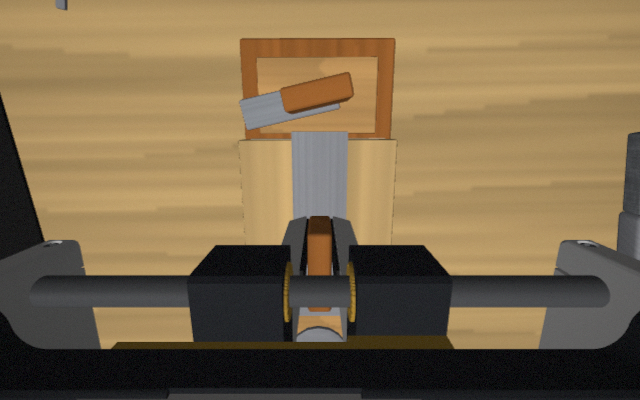

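The bar lies level on the board (top at 48.5 mm). Its free end, at about (320,132), is just short of the button's strip. Now I slide it 9 mm forward and release it.

Call:
arm_command([
  {"dx":0,"dy":0,"dz":0,"spin":0},
  {"dx":0.3,"dy":0,"dz":0,"spin":0},
  {"dx":0.6,"dy":0,"dz":0,"spin":0},
  {"dx":0.9,"dy":0,"dz":0,"spin":0},
  {"dx":0.9,"dy":0,"dz":0,"spin":0},
], grip_force=12)

```text
time_s: 17.6
ee_pos: [0.5514, -0.1669, 0.0565]
tcp_rot: [3.142, -0.0, -0.014]
contact_force: [0.6, 0.5, -0.9]
opening: 0.0144
gripper_force: 12.0
```

Call:
arm_command([
  {"dx":0,"dy":0,"dz":0,"spin":0},
  {"dx":0,"dy":0,"dz":0,"spin":0},
  {"dx":0,"dy":0,"dz":0,"spin":0},
  {"dx":0,"dy":0,"dz":0,"spin":0},
  {"dx":0,"dy":0,"dz":-3,"spin":0},
  {"dx":0,"dy":0,"dz":-8,"spin":0},
  {"dx":0,"dy":0,"dz":-13,"spin":0},
  {"dx":0,"dy":0,"dz":-13,"spin":0},
  {"dx":0,"dy":0,"dz":-13,"spin":0},
], fingers=0.4)

```text
time_s: 18.73
ee_pos: [0.5507, -0.1668, 0.1857]
tcp_rot: [-3.141, 0.001, -0.014]
contact_force: [-0.9, -0.8, -0.3]
opening: 0.0374
gripper_force: 0.0
```

```bash
python3 -c "
from h import *
p,d,T,c=grab('wrist');K=[c[k] for k in('fx','fy','cx','cy')];C=cloud(d,T,K);s=manip.read_state();print(s['ee_pos'],s['time_s'])
x=C[...,0];y=C[...,1];z=C[...,2]
m=(d>0)&(z>.075)&(z<.095)&(x>.595)&(x<.66)&(abs(y+.167)<.04);P=C[m];r=cv2.minAreaRect((P[:,:2]*1000).astype(np.float32));print('fin',len(P),P.mean(0),r)
m=(d>0)&(z>.046)&(z<.0525)&(abs(y+.167)<.0155)&(x>.585)&(x<.625)
for t in (-.178,-.172,-.166,-.160,-.154):
  q=C[m&(abs(y-t)<.003)];print(t,q[:,0].max() if len(q) else '',np.median(q[:,2]) if len(q) else '')
"
```

```text
[ 0.55055853 -0.16672474  0.1851518 ] 18.775
fin 499 [ 0.62547689 -0.16754356  0.08433518] ((625.4510498046875, -167.4983367919922), (11.940629959106445, 35.86634826660156), 12.109861373901367)
-0.178 0.6144707145565771 0.04845197951422098
-0.172 0.6145568404939001 0.04841687614949586
-0.166 0.614629906961625 0.04850246377648787
-0.16 0.6146786498168882 0.04845289258605859
-0.154 0.613697609006606 0.0484473672788967
```

The free end sits at press x ≈ 75 mm, level. The fin is centred at (0.6255,-0.1675) with the button at about 0.22 rad. I'll rotate and descend onto the fin.

```bash
python3 -c "
from h import *
go(.6255,-.1675,.13,1.782)"
```

```text
dx 7.50 dy -0.03 dz 5.50 spin -1.796 t 18.77
```

Call:
arm_command([
  {"dx":2,"dy":0,"dz":0,"spin":-0.16},
  {"dx":4,"dy":0,"dz":0,"spin":-0.33},
  {"dx":6,"dy":0,"dz":0,"spin":-0.5},
  {"dx":7.5,"dy":0,"dz":0,"spin":-0.67},
  {"dx":7.5,"dy":0,"dz":0,"spin":-0.84},
  {"dx":7.5,"dy":0,"dz":0,"spin":-1.01},
  {"dx":7.5,"dy":0,"dz":0,"spin":-1.18},
  {"dx":7.5,"dy":0,"dz":1,"spin":-1.35},
  {"dx":7.5,"dy":0,"dz":2.5,"spin":-1.52},
  {"dx":7.5,"dy":0,"dz":4,"spin":-1.69},
  {"dx":7.5,"dy":0,"dz":5.5,"spin":-1.796},
  {"dx":7.5,"dy":0,"dz":5.5,"spin":-1.796},
])

```text
time_s: 20.27
ee_pos: [0.6251, -0.1677, 0.1289]
tcp_rot: [-3.138, -0.002, 1.781]
contact_force: [0.8, -0.1, -0.1]
opening: 0.0377
gripper_force: 0.0
```

Call:
arm_command([
  {"dx":0,"dy":0,"dz":0,"spin":0},
  {"dx":0,"dy":0,"dz":0,"spin":0},
])

```text
time_s: 20.52
ee_pos: [0.6262, -0.168, 0.1319]
tcp_rot: [3.141, 0.0, 1.78]
contact_force: [0.1, 0.3, 0.4]
opening: 0.0376
gripper_force: 0.0
```

```bash
python3 -c "
from h import *
go(.6255,-.1675,.0605,1.782)"
```

```text
dx 0.07 dy -0.06 dz 7.14 spin -0.002 t 20.52
```

Call:
arm_command([
  {"dx":0.05,"dy":-0.05,"dz":3,"spin":0},
  {"dx":0.05,"dy":-0.05,"dz":5.5,"spin":0},
  {"dx":0.05,"dy":-0.05,"dz":6.8,"spin":0},
  {"dx":0.05,"dy":-0.05,"dz":7.1,"spin":0},
  {"dx":0.05,"dy":-0.05,"dz":7.1,"spin":0},
])

```text
time_s: 21.15
ee_pos: [0.6258, -0.1677, 0.0612]
tcp_rot: [3.141, 0.001, 1.782]
contact_force: [0.2, 0.3, 0.3]
opening: 0.0378
gripper_force: 0.0
```

Call:
arm_command([
  {"dx":0,"dy":0,"dz":0,"spin":0},
  {"dx":0,"dy":0,"dz":0,"spin":0},
  {"dx":0,"dy":0,"dz":0,"spin":0},
  {"dx":0,"dy":0,"dz":0,"spin":0},
  {"dx":0,"dy":0,"dz":0,"spin":0},
], fingers=0, grip_force=20)

```text
time_s: 21.78
ee_pos: [0.6254, -0.1677, 0.0607]
tcp_rot: [3.142, 0.0, 1.782]
contact_force: [-2.6, 0.4, 4.2]
opening: 0.0119
gripper_force: 20.0
```

Gripped at 12 mm. Turning counterclockwise by 1.355 rad.

Call:
arm_command([
  {"dx":0,"dy":0,"dz":0,"spin":-0.12},
  {"dx":0,"dy":0,"dz":0,"spin":-0.26},
  {"dx":0,"dy":0,"dz":0,"spin":-0.4},
  {"dx":0,"dy":0,"dz":0,"spin":-0.54},
  {"dx":0,"dy":0,"dz":0,"spin":-0.68},
  {"dx":0,"dy":0,"dz":0,"spin":-0.82},
  {"dx":0,"dy":0,"dz":0,"spin":-0.96},
  {"dx":0,"dy":0,"dz":0,"spin":-1.1},
  {"dx":0,"dy":0,"dz":0,"spin":-1.24},
  {"dx":0,"dy":0,"dz":0,"spin":-1.36},
  {"dx":0,"dy":0,"dz":0,"spin":-1.36},
  {"dx":0,"dy":0,"dz":0,"spin":-1.36},
])

```text
time_s: 23.28
ee_pos: [0.6262, -0.1666, 0.0608]
tcp_rot: [3.141, 0.002, -3.141]
contact_force: [2.8, 5.2, 1.8]
opening: 0.0121
gripper_force: 20.0
```

Call:
arm_command([
  {"dx":0,"dy":0,"dz":0,"spin":0},
  {"dx":0,"dy":0,"dz":0,"spin":0},
  {"dx":0,"dy":0,"dz":0,"spin":0},
  {"dx":0,"dy":0,"dz":0,"spin":0},
  {"dx":0,"dy":0,"dz":-3,"spin":0},
  {"dx":0,"dy":0,"dz":-8,"spin":0},
  {"dx":0,"dy":0,"dz":-14,"spin":0},
  {"dx":0,"dy":0,"dz":-14,"spin":0},
  {"dx":0,"dy":0,"dz":-14,"spin":0},
], fingers=0.4)

```text
time_s: 24.4
ee_pos: [0.6252, -0.1676, 0.1997]
tcp_rot: [3.141, -0.001, -3.141]
contact_force: [-0.8, 0.0, -0.2]
opening: 0.0374
gripper_force: 0.0
```

```bash
python3 -c "
from h import *
p,d,T,K=grab('top')[0:1]*1+load('top')[1:]
C=cloud(d,T,K)
print(manip.read_state()['ee_pos'],manip.read_state()['tcp_rot'])
p,d,T,c=grab('scene');cv2.imwrite('pics/s4.png',cv2.resize(p[130:260,200:400],None,fx=4,fy=4,interpolation=cv2.INTER_CUBIC)[:,:,::-1])
p,d,T,c=grab('wrist');K=[c[k] for k in('fx','fy','cx','cy')];C=cloud(d,T,K);x=C[...,0];y=C[...,1];z=C[...,2]
m=(d>0)&(z>.077)&(z<.095)&(np.hypot(x-.6255,y+.1675)<.03);P=C[m];print(len(P),P.mean(0),cv2.minAreaRect((P[:,:2]*1000).astype(np.float32)))
"
```

```text
[ 0.62496    -0.16744558  0.19895413] [ 3.14090233e+00 -2.08003388e-03 -3.14138452e+00]
383 [ 0.62491931 -0.16697777  0.0842869 ] ((625.6742553710938, -166.63116455078125), (11.466465950012207, 35.76272201538086), 89.87398529052734)
```

View pics/s4.png

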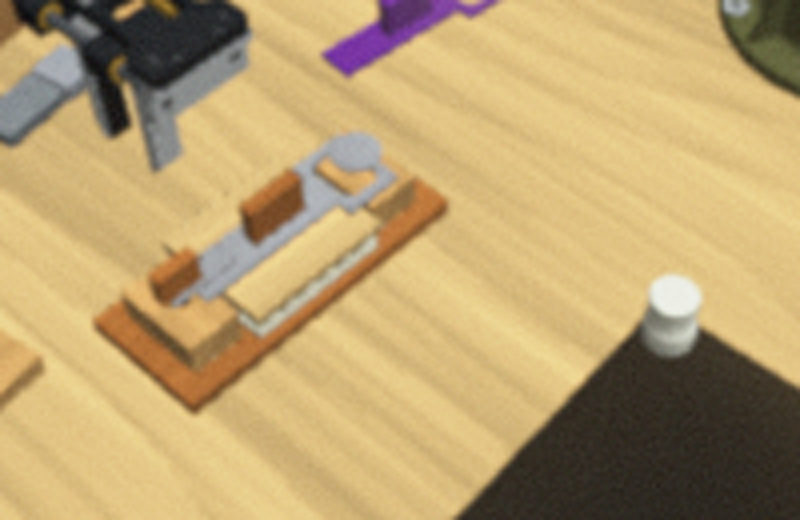

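The bar lies level along the press with its end strip under the head, and the button is turned over the free end (about 1.58 rad). The gripper is clear of everything.

```bash
python3 -c "
from station import manip
print(manip.sign_off())"
```

```text
the job is handed in; nothing more can be done
None
```

The press is closed and handed in at about 25 s of the 64 s limit: the bar lies level with its eye end caught under the stud head, the turn button is across its free end at about 1.58 rad, the gripper is clear, and I moved nothing else on the table.

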